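Slide the portable drive out over the riser's edge

TASK

The portable drive lies too far back on the wooden desk riser for its cable to be plugged in. Push it gently along the riser with your fingertips, without picking it up, until its front long side sticks out about 2 cm past the riser's front edge, parallel to that edge. Leave the film canister on the riser and the other things on the desk where they are.

Things in the scene. Friction and masses are not known exactly. Their poses are not given: they have to be found in the camera images.
- riser: low desk riser of brown wood, fixed: a flat board 190 mm deep (its x), 260 mm wide (its y) and 12 mm thick on two side panels; the top of the board is 60 mm above the desk. Origin on the desk under the middle of the board; x points to the back, away from the robot, y to the left, z up. The front edge is the -x side. It stands in a different place and at a different yaw (-0.35 to 0.05) each time
- riser_edge (a point): middle of the front edge of the riser's board, at the height of its top; axes as the riser's
- drive: flat grey portable drive with orange bumpers at its two ends, 72 mm (its x) by 111 mm (its y) by 16 mm thick, 0.1 to 0.2 kg, lying loose on the riser, turned up to 0.3 rad either way from the riser's axes. Origin at the middle of its underside; x points from the front long side to the back long side, z up. It slides with ordinary friction and stays where it is left; it tips off the edge if it sticks out 36 mm or more
- drive_front (a point): middle of the drive's front long side (the -x side, 36 mm from the origin), at its underside: the side that shall stick out
- film_can: black film canister with a grey lid, 34 mm across and 51 mm high, standing loose on the right part of the riser; origin at the middle of its underside
- stapler: small green and black stapler, 113 mm long and 41 mm high, loose on the desk left of the riser; origin at the middle of its underside
- pin_tin: round green tin, 64 mm across and 22 mm high, loose on the desk far left of the riser; origin at the middle of its underside
- eraser: red and white eraser, 52 x 22 x 12 mm, loose on the desk to the right of the riser; origin at the middle of its underside
Mind the look-alikes: they are no part of the job. Leave any purple or red look-alike of the film_can alone.

How it is judged (in metres and radians):
At the end, for the whole second after the job is handed in: The drive lies flat and at rest on the riser, the middle of its front long side 13 to 27 mm past the front edge of the riser, parallel to the edge within 0.12 rad (7 degrees), its middle within 85 mm of the riser's middle line; the film canister stands upright (x of drive_front in the frame of riser_edge between -0.027 and -0.013 m and angle between the x axis of drive and the x axis of riser, either way round below 0.12 rad and y of drive in the frame of riser between -0.085 and 0.085 m and z of drive in the frame of riser_edge between -0.003 and 0.003 m and angle between drive's own z axis and vertical below 0.05 rad and linear speed of drive below 0.01 m/s and angle between film_can's own z axis and vertical below 0.1 rad); the robot touches nothing.
It fails at once if the drive is lifted off the riser (z of drive in the frame of riser_edge above 0.008 m).
It fails at once if the drive is tipped or falls (angle between drive's own z axis and vertical above 0.15 rad).
It fails at once if the drive is flicked or knocked (faster than 0.4 m/s) (linear speed of drive above 0.4 m/s).
It fails at once if the film canister is moved more than 15 mm (distance of film_can from where it was at the start of the episode above 0.015 m).
It fails at once if the stapler, the tin or the eraser is moved more than 15 mm (distance of any of stapler, pin_tin, eraser from where it was at the start of the episode above 0.015 m).
It also fails if it takes over 32 s, if anything falls off the work surface, if the arm or the gripper's body presses on something with over 40 N, if the wrist force passes 120 N, or if a joint passes its speed limit or range.

ROBOT

A 6-joint arm with a two-finger parallel gripper is mounted at the origin on a cart in front of the work surface, level with it; the furniture and walls round the work are solid. World frame = base frame: x ahead of the robot, y to its left, z up, the work surface at z = 0. Lengths are in m, angles in degrees, forces in N, time in s.
With the tool pointing down it reaches from about 0.375 to 0.9 m from the base axis. Payload 3.1 kg.
Tool frame: the origin (TCP) lies at the very end of the fingers, on their centre line; the grasp point (between the pads) lies 19 mm behind it; z points along the fingers, y is the line along which they close (so a half turn about z gives the same grasp; the last joint's range is limited). The gripper opens to 87 mm and grips with 3 to 60 N. Pads are 19 mm wide; open, the fingers measure 117 mm over their backs; the gripper's body (75 mm by 190 mm) begins 51 mm behind the grasp point.
Start: joints at [-77.435, 30.224, 82.088, -0, 67.689, -10.227], TCP at [0.242, -0.576, 0.202] pointing down, gripper open.
Joint ranges: [-176.69, 176.69], [-43.24, 126.21], [12.49, 139.97], [-82, 262], [0, 151.66], [-163.58, 163.58]. Speed limits (degrees/s): [159.86, 159.86, 180, 180, 180, 180].

INTERFACE

Orientations are given as a 3x3 rotation matrix whose columns are the frame's x, y, z axes.
In Python, from rig import bot gives the robot as it stands.
- The arm moves only by the tool move_arm, never from a script. Its argument "increments" is a list of rows, each an object with "xyz": the shift along the tool's x, y, z in mm, a list of three; "roll": the turn about the tool's z in rad; "grip": the opening in per cent of the stroke, from 0 (shut) to 100 (fully open). A call has 1 to 5 rows; each row shifts and turns the commanded pose from where the row before left it, along the tool's axes as they then stand; what a row does not reach is not made up. A row lasts 1/12 s, in which the tool goes at most 41.7 mm and 7.16 degrees, less where a joint would pass 70% of its speed; a pose out of reach is approached as far as the arm can. A call is refused whole if a number of a shift passes 41.7 or a number of a turn 0.125, either way. A call with a gripper value outside its range is refused whole. The fingers move at their own pace and stop on an object; the grip force is fixed at half the most. Time passes only in rows, so rows that do not move let the fingers close. It gives the time, the measured TCP pose, the force, the opening and the grip force at its end, in the units of the state.
- bot.read_state(): the state, without advancing time (a new reading comes with each control period).
- bot.capture(name): name is "scene" or "side" or "wrist"; returns (picture, depth): 420x560x3 uint8, red, green, blue; 420x560 float32, m along the optical axis (not along the pixel's ray), 0 where there is no reading.
- bot.camera_model(name): a dict with "intrinsics" (3x3 intrinsics, pixels), "D" ([k1, k2, p1, p2, k3] as OpenCV has them; the pictures are not rectified), "rvec" (rotation vector, rad) and "tvec" (3), from world to camera coordinates, as OpenCV has them; the wrist camera has in their place "tool_from_camera" (4x4, takes a point from camera to tool coordinates, whose origin is the TCP and whose axes are the flange's). Camera axes: x right, y down, z forward; pixel columns grow to the right and rows downward; lengths in m; the calibration is good to about 2 mm. A picture is of the moment at which its call begins: read the wrist's pose just before it. camera_model takes no time and is no camera call.
- bot.hand_in(): hands the job in; it is judged then, once.
Trained networks look in the newest picture that a camera, given by its name, has taken for a name from the list of things; names that differ only in an ending like _2 or _b are one class to them, and where a whole thing is asked for, a point or a joint stands for the part that bears it (a point fixed in the world has none). Each returns a list of dicts, best first, with "conf" (0 to 1); they miss things now and then, are a little off and sometimes report something else, mostly with a low value. They report only what shows in the picture. A call takes as long as a camera call. They do not tell look-alikes from the thing itself.
- bot.spot_in(label, camera): "at" ([x, y, z] in m, in the coordinates of the camera as it stood for that picture, good to about 4 mm: the middle of the surface that is visible of it).
- bot.trace(label, camera): "mask" (420x560 bool, what is visible of it).
The state is a dict: "time_s": time; "joint_positions": joint angles; "qvel": joint speeds; "tau": joint torques, N m; "position": TCP position; "tcp_rot": TCP orientation; "force": force on the tool from outside, world axes, zero at the start; "moment": the same for the moment, N m; "opening": opening from 0.0 (shut) to 1.0 (fully open); "grasp_force": force on a finger pad.
Only numpy, scipy, OpenCV 4.12 (cv2) and the standard library are available. Lean on these libraries where they do the work, as an engineer would, in place of code of your own. Each camera call takes 0.05 s, during which the arm holds its last target. There are 200 camera calls.

## Working session

There is one attempt and no reset: what is moved stays moved. The work goes in short steps, Python scripts to look and compute and a tool call to move; the robot and the scene stay as the last step left them, time stands still between calls to the robot, and variables do not carry over. Pictures are saved under pics/ and viewed, at most 10 in all, crops included, and the job is handed in when it is done.

Besides the shell and the picture viewer there is one more tool, called after "Request:" by a JSON object that holds its "name" and its "arguments". move_arm: Moves the arm, as the interface text tells. Its arguments: {"type":"object","properties":{"increments":{"type":"array"}},"required":["increments"]}

```bash
mkdir -p pics; ls; cat > h.py <<'E'
import numpy as np,cv2
from rig import bot
def pts(cam,mask,depth,st=None):
    m=bot.camera_model(cam);v,u=np.nonzero(mask&(depth>0));d=depth[v,u]
    n=cv2.undistortPoints(np.stack([u,v],1).astype(float)[:,None],np.array(m["intrinsics"]),np.array(m["D"]))[:,0]
    return toworld(cam,np.c_[n*d[:,None],d],st)
def toworld(cam,p,st=None):
    m=bot.camera_model(cam)
    if cam=="wrist":
        T=np.array(m["tool_from_camera"]);p=p@T[:3,:3].T+T[:3,3]
        return p@np.array(st["tcp_rot"]).T+np.array(st["position"])
    R=cv2.Rodrigues(np.array(m["rvec"],float))[0];return (p-np.array(m["tvec"]).ravel())@R
def rect(P):
    return cv2.minAreaRect((P[:,:2]*1000).astype(np.float32))
E
python3 - <<'E'
from h import *
out=[]
for c in("scene","side"):
    im,d=bot.capture(c);cv2.imwrite(f"pics/{c}.png",im[:,:,::-1])
    for l in("riser","drive","film_can","stapler","pin_tin","eraser"):
        for r in bot.spot_in(l,c)[:3]:
            print(c,l,round(r["conf"],2),toworld(c,np.array(r["at"])[None])[0].round(3))
    for l in("riser","drive"):
        t=bot.trace(l,c)
        if t:
            P=pts(c,t[0]["mask"],d);z=np.median(P[:,2]);Q=P[abs(P[:,2]-(.06 if l=="riser" else .076))<.006]
            print(c,l,t[0]["conf"],len(P),len(Q),z,rect(Q) if len(Q)>9 else'')
s=bot.read_state();print(s["time_s"],np.round(s["tcp_rot"],3))
E
```

```text
pics
scene riser 0.8 [ 0.496 -0.214  0.061]
scene drive 0.79 [ 0.54  -0.19   0.077]
scene film_can 0.77 [ 0.475 -0.442  0.032]
scene stapler 0.69 [0.439 0.032 0.028]
scene pin_tin 0.81 [0.43  0.112 0.027]
scene eraser 0.63 [ 0.33  -0.481  0.012]
scene riser 0.97 2551 2206 0.06288212060715681 ((538.7469482421875, -194.67991638183594), (264.1149597167969, 193.4059295654297), 81.55282592773438)
scene drive 0.71 556 527 0.07747405513581487 ((544.6427001953125, -185.0006103515625), (110.7980728149414, 70.13117218017578), 73.07931518554688)
side riser 0.92 [ 0.519 -0.267  0.06 ]
side drive 0.77 [ 0.546 -0.193  0.075]
side film_can 0.91 [ 0.543 -0.317  0.095]
side film_can 0.83 [ 0.535 -0.396  0.041]
side film_can 0.8 [ 0.48  -0.452  0.04 ]
side stapler 0.76 [0.445 0.029 0.023]
side pin_tin 0.56 [0.432 0.109 0.021]
side eraser 0.61 [ 0.333 -0.484  0.012]
side riser 0.9 4890 3611 0.05999456959486363 ((541.56494140625, -194.6370086669922), (265.30120849609375, 190.8898468017578), 83.31046295166016)
side drive 0.84 787 713 0.07486351428754418 ((544.7362060546875, -185.71173095703125), (113.50958251953125, 69.54717254638672), 71.1406478881836)
0.9 [[ 0.922  0.387  0.   ]
 [ 0.387 -0.922 -0.   ]
 [ 0.     0.    -1.   ]]
```

View pics/scene.png

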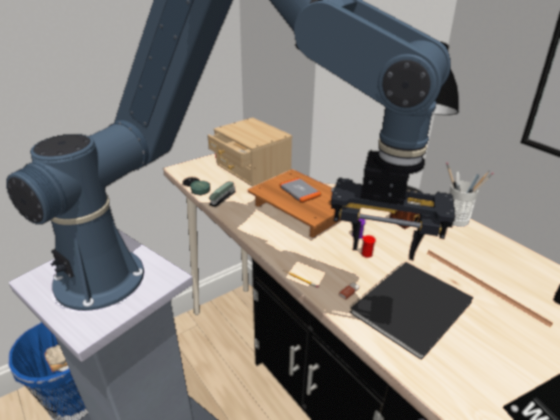

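The drive lies at about (0.545, -0.185) with yaw -18°, and the riser at (0.540, -0.195) with yaw -7.5°. In the scene view the drive is at pixel (300,188), on the riser. The film canister on the riser is hidden by the gripper here. The red (368,246) and purple (360,230) look-alikes stand on the desk. I'm moving over now.

Request:
{"name": "move_arm", "arguments": {"increments": [{"xyz":[33,-14,0]},{"xyz":[33,-14,0]},{"xyz":[33,-14,0]},{"xyz":[33,-14,0]},{"xyz":[33,-14,0]}]}}

```text
schema error: expected keys xyz, roll, grip
```

View pics/side.png

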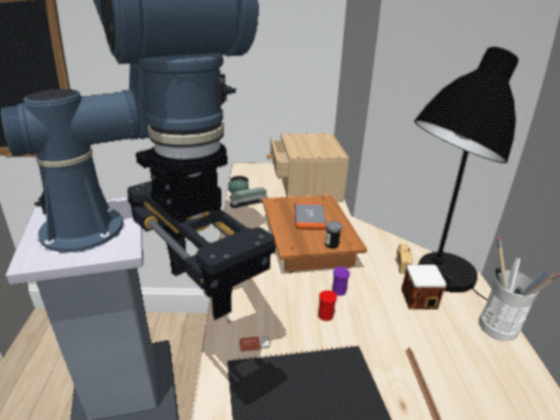

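The side view shows the drive at (311,215). The black canister with the grey lid is at (333,235) on the riser. The purple (341,280) and red (327,305) ones are look-alikes on the desk. A box stands left and behind the riser (312,165), and a lamp is behind it on the right.

Request:
{"name": "move_arm", "arguments": {"increments": [{"xyz":[33,-14,0],"roll":0,"grip":100},{"xyz":[33,-14,0],"roll":0,"grip":100},{"xyz":[33,-14,0],"roll":0,"grip":100},{"xyz":[33,-14,0],"roll":0,"grip":100},{"xyz":[33,-14,0],"roll":0,"grip":100}]}}

```text
time_s: 1.32
position: [0.368, -0.4465, 0.2022]
tcp_rot: [[0.922, 0.387, 0.0], [0.387, -0.922, -0.0], [0.0, 0.0, -1.0]]
force: [1.0, 0.5, 0.6]
opening: 1.004
grasp_force: 0.0
```

```bash
python3 - <<'E'
from h import *
im,d=bot.capture("side")
def box(r0,r1,c0,c1):
    m=np.zeros(d.shape,bool);m[r0:r1,c0:c1]=1
    P=pts("side",m,d);return P
P=box(130,200,270,350);P=P[(P[:,2]>.08)&(P[:,1]>-.1)];print("box",np.percentile(P,[1,50,99],axis=0).round(3))
P=box(45,165,420,520);P=P[P[:,0]<1.1];print("lamp",np.percentile(P,[1,50,99],axis=0).round(3) if len(P) else 0)
E
```

```text
box [[ 0.589 -0.026  0.087]
 [ 0.689  0.063  0.136]
 [ 0.802  0.31   0.171]]
lamp [[ 0.621 -0.525  0.219]
 [ 0.731 -0.434  0.395]
 [ 0.878 -0.209  0.478]]
```

Request:
{"name": "move_arm", "arguments": {"increments": [{"xyz":[26,-26,0],"roll":0,"grip":100},{"xyz":[26,-26,0],"roll":0,"grip":100},{"xyz":[30,-20,0],"roll":0,"grip":100},{"xyz":[32,-14,0],"roll":0,"grip":100},{"xyz":[32,-14,0],"roll":0,"grip":100}]}}

```text
time_s: 1.78
position: [0.4635, -0.2976, 0.2024]
tcp_rot: [[0.922, 0.387, 0.0], [0.387, -0.922, -0.0], [0.0, 0.0, -1.0]]
force: [-0.3, -0.9, -0.2]
opening: 0.999
grasp_force: 0.0
```

Request:
{"name": "move_arm", "arguments": {"increments": [{"xyz":[0,0,0],"roll":0.106,"grip":100},{"xyz":[0,0,0],"roll":0.106,"grip":100},{"xyz":[0,0,0],"roll":0.106,"grip":100},{"xyz":[0,0,0],"roll":0.106,"grip":100},{"xyz":[0,0,0],"roll":0.106,"grip":100}]}}

```text
time_s: 2.2
position: [0.4631, -0.299, 0.2022]
tcp_rot: [[0.991, -0.136, 0.0], [-0.136, -0.991, -0.0], [0.0, 0.0, -1.0]]
force: [-0.3, 0.2, 0.7]
opening: 0.996
grasp_force: 0.0
```

```bash
python3 - <<'E'
from h import *
s=bot.read_state();print(s["position"],np.round(s["tcp_rot"],3))
for c in("wrist","side"):
    im,d=bot.capture(c);cv2.imwrite(f"pics/{c}2.png",im[:,:,::-1])
    for l,h in(("riser",.06),("drive",.076),("film_can",.111)):
        for t in bot.trace(l,c)[:3]:
            P=pts(c,t["mask"],d,s);Q=P[abs(P[:,2]-h)<.006]
            print(c,l,round(t["conf"],2),len(P),len(Q),np.median(P,axis=0).round(3),rect(Q) if len(Q)>20 else'')
E
```

```text
[ 0.46313748 -0.29897049  0.20224716] [[ 0.991 -0.136  0.   ]
 [-0.136 -0.991 -0.   ]
 [ 0.     0.    -1.   ]]
wrist riser 0.73 40939 40664 [ 0.555 -0.208  0.059] ((540.8687744140625, -193.60057067871094), (260.53997802734375, 190.2694854736328), 83.13572692871094)
wrist drive 0.65 8765 8638 [ 0.546 -0.186  0.074] ((544.2645263671875, -183.7299346923828), (110.1479721069336, 71.17615509033203), 72.34268951416016)
wrist film_can 0.93 1102 0 [ 0.538 -0.381  0.05 ] 
wrist film_can 0.78 1265 0 [ 0.485 -0.437  0.049] 
wrist film_can 0.7 1493 1483 [ 0.55  -0.302  0.11 ] ((549.260986328125, -302.0890808105469), (33.58998107910156, 33.2442512512207), 82.20439910888672)
side riser 0.75 4768 3611 [ 0.516 -0.269  0.06 ] ((541.7249145507812, -195.4339141845703), (263.70452880859375, 191.3439483642578), 83.12859344482422)
side drive 0.81 791 710 [ 0.541 -0.197  0.075] ((544.8866577148438, -185.03225708007812), (112.83665466308594, 69.65087127685547), 70.80240631103516)
side film_can 0.84 372 0 [ 0.533 -0.395  0.037] 
side film_can 0.74 473 0 [ 0.479 -0.453  0.038] 
side film_can 0.58 386 133 [ 0.545 -0.315  0.095] ((549.9628295898438, -305.0404357910156), (32.389678955078125, 32.11862564086914), 34.129173278808594)
```

View pics/wrist2.png

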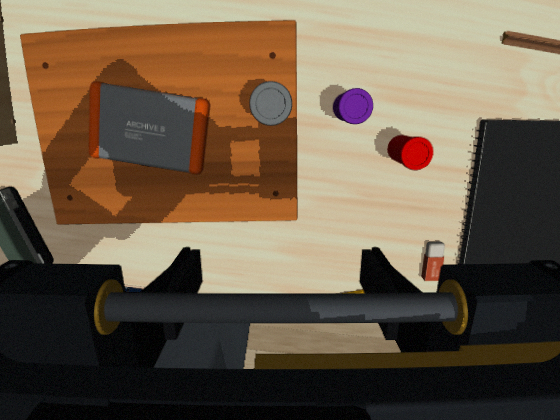

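The wrist view shows the drive at (150,128), the canister on the riser at (271,103), and the purple (354,105) and red (410,152) look-alikes off the riser. The measured sizes match the given ones. Next I go behind the drive, with the fingers spread along the riser's y.

Request:
{"name": "move_arm", "arguments": {"increments": [{"xyz":[26,-25.6,0],"roll":0,"grip":100},{"xyz":[26,-25.6,0],"roll":0,"grip":100},{"xyz":[26,-25.6,0],"roll":0,"grip":100},{"xyz":[26,-25.6,0],"roll":0,"grip":100},{"xyz":[26.6,-25.6,0],"roll":0,"grip":100}]}}

```text
time_s: 3.02
position: [0.6104, -0.1882, 0.2022]
tcp_rot: [[0.991, -0.131, -0.0], [-0.131, -0.991, -0.0], [-0.0, 0.0, -1.0]]
force: [-0.4, -0.4, 0.6]
opening: 0.994
grasp_force: 0.0
```

Request:
{"name": "move_arm", "arguments": {"increments": [{"xyz":[0,0,0],"roll":-0.015,"grip":100},{"xyz":[0,0,30],"roll":0,"grip":100},{"xyz":[0,0,30],"roll":0,"grip":100},{"xyz":[0,0,20],"roll":0,"grip":100},{"xyz":[0,0,0],"roll":0,"grip":100}]}}

```text
time_s: 3.43
position: [0.6055, -0.1876, 0.1172]
tcp_rot: [[0.993, -0.116, -0.01], [-0.116, -0.993, 0.005], [-0.01, -0.004, -1.0]]
force: [-0.2, 0.6, -1.4]
opening: 0.999
grasp_force: 0.0
```

```bash
cat >> h.py <<'E'
C=np.array([.5409,-.1936]);A=np.deg2rad(-6.9)
X=np.array([np.cos(A),np.sin(A)]);Y=np.array([-X[1],X[0]])
def rr(p): p=np.asarray(p)[:2]-C;return (np.array([p@X,p@Y])*1000).round(1)
def look(cams=("wrist","side")):
    s=bot.read_state();R=np.array(s["tcp_rot"]);print(s["time_s"],"tcp",rr(s["position"]),s["position"][2].round(4),"yaw rel",np.rad2deg(np.arctan2(R[1,0],R[0,0])-A).round(2),s["force"])
    for c in cams:
        im,d=bot.capture(c);cv2.imwrite(f"pics/{c}_{s['time_s']:.1f}.png",im[:,:,::-1])
        for l,h in(("drive",.076),("film_can",.111)):
            for t in bot.trace(l,c)[:3]:
                P=pts(c,t["mask"],d,s);Q=P[abs(P[:,2]-h)<.006]
                if len(Q)>20:
                    r=rect(Q);print(c,l,round(t["conf"],2),rr(np.array(r[0])/1000),np.round(r[1],1),"ang",round(r[2]-90-np.rad2deg(A),1))
E
python3 -c "
from h import *
look()"
```

```text
3.4333 tcp [63.4 13.7] 0.1172 yaw rel 0.24 [-0.23753642  0.64416033 -1.41387543]
wrist drive 0.7 [ 3.5 11.2] [110.7  70.5] ang -10.9
side drive 0.88 [2.8 7.9] [113.   69.8] ang -11.9
side film_can 0.56 [  20.4 -109.8] [30.9 33.3] ang -80.6
```

Request:
{"name": "move_arm", "arguments": {"increments": [{"xyz":[0,0,0],"roll":0,"grip":100},{"xyz":[0,0,0],"roll":0,"grip":100}]}}

```text
time_s: 3.9
position: [0.6099, -0.1897, 0.1234]
tcp_rot: [[0.993, -0.117, 0.002], [-0.117, -0.993, -0.001], [0.002, 0.001, -1.0]]
force: [-0.2, 0.1, 0.4]
opening: 0.995
grasp_force: 0.0
```

Request:
{"name": "move_arm", "arguments": {"increments": [{"xyz":[0,0,14],"roll":0,"grip":100},{"xyz":[0,0,14],"roll":0,"grip":100},{"xyz":[0,0,10],"roll":0,"grip":100},{"xyz":[0,0,6],"roll":0,"grip":100},{"xyz":[0,0,3],"roll":0,"grip":100}]}}

```text
time_s: 4.32
position: [0.6088, -0.1891, 0.0742]
tcp_rot: [[0.993, -0.117, -0.001], [-0.117, -0.993, 0.001], [-0.001, -0.001, -1.0]]
force: [0.1, -0.5, 0.7]
opening: 1.002
grasp_force: 0.0
```

Request:
{"name": "move_arm", "arguments": {"increments": [{"xyz":[0,0,3],"roll":0,"grip":100},{"xyz":[0,0,3],"roll":0,"grip":100},{"xyz":[0,0,2],"roll":0,"grip":100},{"xyz":[0,0,1],"roll":0,"grip":100},{"xyz":[0,0,0],"roll":0,"grip":100}]}}

```text
time_s: 4.73
position: [0.6094, -0.1893, 0.0662]
tcp_rot: [[0.993, -0.117, 0.0], [-0.117, -0.993, -0.0], [0.0, 0.0, -1.0]]
force: [0.1, -0.1, -0.0]
opening: 1.004
grasp_force: 0.0
```

Request:
{"name": "move_arm", "arguments": {"increments": [{"xyz":[0,0,0],"roll":0,"grip":100},{"xyz":[0,0,0],"roll":0,"grip":100}]}}

```text
time_s: 4.9
position: [0.6095, -0.1894, 0.0665]
tcp_rot: [[0.993, -0.117, 0.001], [-0.117, -0.993, -0.0], [0.001, 0.0, -1.0]]
force: [0.7, 1.1, -0.4]
opening: 1.002
grasp_force: 0.0
```

```bash
python3 -c "
from h import *
look()"
```

```text
4.9 tcp [67.6 12.4] 0.0665 yaw rel 0.18 [ 0.7030301   1.07882848 -0.41168916]
wrist drive 0.59 [ 5.7 10.9] [110.1  65.1] ang -11.2
side drive 0.89 [1. 7.] [107.9  66.5] ang -11.9
side film_can 0.83 [  22.2 -110.3] [32.8 32.1] ang -79.8
```

Request:
{"name": "move_arm", "arguments": {"increments": [{"xyz":[-3,0,2],"roll":0,"grip":100},{"xyz":[-5,0,0],"roll":0,"grip":100},{"xyz":[-5,0,0],"roll":0,"grip":100},{"xyz":[-5,0,0],"roll":0,"grip":100},{"xyz":[-5,0,0],"roll":0,"grip":100}]}}

```text
time_s: 5.62
position: [0.5857, -0.1864, 0.0641]
tcp_rot: [[0.993, -0.117, -0.0], [-0.117, -0.993, 0.0], [-0.0, -0.0, -1.0]]
force: [0.3, 0.0, 0.1]
opening: 1.0
grasp_force: 0.0
```

Request:
{"name": "move_arm", "arguments": {"increments": [{"xyz":[-5,0,0],"roll":0,"grip":100},{"xyz":[-5,0,0],"roll":0,"grip":100},{"xyz":[-5,0,0],"roll":0,"grip":100},{"xyz":[-5,0,0],"roll":0,"grip":100},{"xyz":[-5,0,0],"roll":0,"grip":100}]}}

```text
time_s: 6.03
position: [0.5612, -0.1836, 0.0642]
tcp_rot: [[0.993, -0.117, 0.0], [-0.117, -0.993, 0.0], [0.0, -0.0, -1.0]]
force: [-0.7, -0.9, 0.3]
opening: 1.0
grasp_force: 0.0
```

Request:
{"name": "move_arm", "arguments": {"increments": [{"xyz":[-5,0,0],"roll":0,"grip":100},{"xyz":[-5,0,0],"roll":0,"grip":100},{"xyz":[-5,0,0],"roll":0,"grip":100},{"xyz":[-3,0,0],"roll":0,"grip":100},{"xyz":[0,0,0],"roll":0,"grip":100}]}}

```text
time_s: 6.45
position: [0.5428, -0.1813, 0.0641]
tcp_rot: [[0.993, -0.117, -0.001], [-0.117, -0.993, 0.001], [-0.001, -0.0, -1.0]]
force: [-0.6, 0.1, -0.4]
opening: 0.998
grasp_force: 0.0
```

```bash
python3 -c "
from h import *
look()"; ls pics
```

```text
6.45 tcp [ 0.4 12.5] 0.0641 yaw rel 0.17 [-0.62562759  0.12533655 -0.41924575]
wrist drive 0.72 [ 3.4 11.5] [110.2  70.5] ang -10.8
wrist film_can 0.89 [  26.  -104.3] [31.2 26.6] ang 3.2
side drive 0.69 [2.5 8.4] [111.6  68.8] ang -11.6
side film_can 0.62 [  22.7 -110.9] [32.  29.6] ang -40.0
scene.png
side.png
side2.png
side_3.4.png
side_4.9.png
side_6.5.png
wrist2.png
wrist_3.4.png
wrist_4.9.png
wrist_6.5.png
```

View pics/wrist_6.5.png

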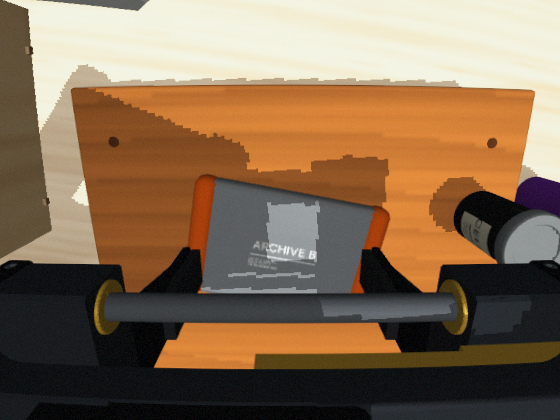

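View pics/side_6.5.png

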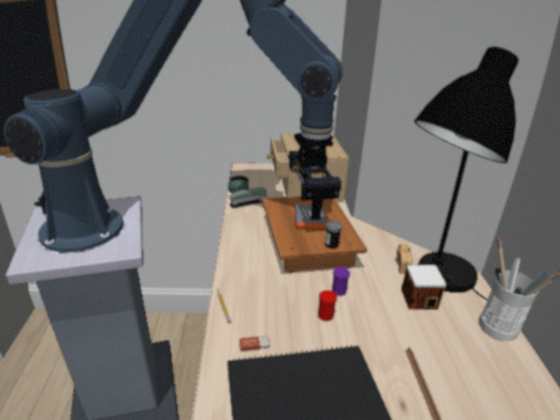

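The fingers passed over the drive without touching it, so the open tips must sit higher than the TCP. I'll measure the finger-tip height in the wrist depth.

```bash
python3 - <<'E'
from h import *
s=bot.read_state();im,d=bot.capture("wrist")
m=np.zeros(d.shape,bool);m[230:330,130:205]=1;m[230:330,360:420]=1
P=pts("wrist",m,d,s)
L=(P-s["position"])@np.array(s["tcp_rot"])*1000
dark=im[230:330].max()
v,u=np.nonzero(m&(d>0))
k=im[v,u].max(1)<60
L=L[k];u=u[k];v=v[k]
for lo,hi in((130,210),(355,425)):
    q=L[(u>=lo)&(u<hi)&(abs(L[:,0])<30)];
    print(np.percentile(q,[0,1,5,50,95,99],axis=0).round(1)); b=q[q[:,2]>np.percentile(q[:,2],90)];print("tips",b.mean(0).round(1))
    g=q[(abs(q[:,2])<60)];
    for z in range(-50,10,5):
        e=g[(g[:,2]>=z)&(g[:,2]<z+5)]
        if len(e):print(z,len(e),e.min(0).round(),e.max(0).round())
E
```

```text
[[ -20.9  -79.4 -108.3]
 [  -8.3  -55.6 -107.2]
 [  -4.8  -53.3 -106.3]
 [   9.2  -46.6  -50.4]
 [  26.3  -34.7  -23.7]
 [  27.2  -24.8  -20.5]]
tips [  4.8 -46.2 -23.2]
-50 207 [ -2. -54. -50.] [ 11. -44. -45.]
-45 206 [ -4. -53. -45.] [ 11. -43. -40.]
-40 172 [ -7. -52. -40.] [ 11. -43. -35.]
-35 181 [-10. -52. -35.] [ 11. -43. -30.]
-30 152 [ -9. -53. -30.] [ 11. -43. -25.]
-25 137 [-10. -53. -25.] [ 11. -43. -20.]
-20 9 [  2. -51. -20.] [ 11. -44. -19.]
-15 1 [ -0. -46. -10.] [ -0. -46. -10.]
-10 1 [ -8. -47. -10.] [ -8. -47. -10.]
0 2 [-21. -79.   3.] [ -7. -66.   5.]
5 1 [ -3. -63.   5.] [ -3. -63.   5.]
[[ -10.2   21.1 -107.8]
 [  -8.3   24.7 -107.2]
 [  -5.1   33.  -106.1]
 [   9.1   45.9  -48.7]
 [  26.1   53.   -23. ]
 [  27.2   55.1  -20. ]]
tips [  4.8  45.5 -22.8]
-50 200 [ -1.  43. -50.] [ 11.  54. -45.]
-45 208 [ -4.  43. -45.] [ 11.  52. -40.]
-40 172 [ -7.  43. -40.] [ 11.  52. -35.]
-35 169 [-10.  43. -35.] [ 11.  52. -30.]
-30 156 [ -9.  43. -30.] [ 12.  52. -25.]
-25 138 [ -9.  43. -25.] [ 11.  52. -20.]
-20 17 [ -8.  43. -20.] [ 11.  50. -19.]
-10 2 [ 1. 46. -9.] [ 5. 56. -8.]
```

The open tips end 19 mm above the nominal TCP. I'll lift, go back behind the drive, close to about half, and measure the tips again.

Request:
{"name": "move_arm", "arguments": {"increments": [{"xyz":[0,0,-15],"roll":0,"grip":100},{"xyz":[0,0,-20],"roll":0,"grip":100},{"xyz":[10,0,-5],"roll":0,"grip":100},{"xyz":[20,0,0],"roll":0,"grip":60},{"xyz":[20,0,0],"roll":0,"grip":55}]}}

```text
time_s: 7.22
position: [0.594, -0.1876, 0.1051]
tcp_rot: [[0.993, -0.117, 0.001], [-0.117, -0.993, -0.0], [0.001, 0.0, -1.0]]
force: [0.9, 0.2, -0.8]
opening: 0.92
grasp_force: 0.0
```

Request:
{"name": "move_arm", "arguments": {"increments": [{"xyz":[13,0,0],"roll":0,"grip":55},{"xyz":[5,0,0],"roll":0,"grip":55},{"xyz":[0,0,0],"roll":0,"grip":55},{"xyz":[0,0,0],"roll":0,"grip":55},{"xyz":[0,0,0],"roll":0,"grip":55}]}}

```text
time_s: 7.63
position: [0.61, -0.189, 0.1037]
tcp_rot: [[0.993, -0.117, -0.002], [-0.117, -0.993, 0.001], [-0.002, -0.001, -1.0]]
force: [0.0, -0.1, 0.8]
opening: 0.584
grasp_force: 0.0
```

```bash
cat > tip.py <<'E'
from h import *
s=bot.read_state();look(("wrist",))
im,d=bot.capture("wrist")
m=np.zeros(d.shape,bool);m[200:340,120:430]=1
m&=im.max(2)<70
L=(pts("wrist",m,d,s)-s["position"])@np.array(s["tcp_rot"])*1000
g=L[(abs(L[:,0])<14)&(abs(L[:,1])>5)&(abs(L[:,1])<60)]
for z in range(-45,15,3):
    e=g[(g[:,2]>=z)&(g[:,2]<z+3)]
    if len(e)>3:print(z,len(e),np.percentile(e,[2,98],axis=0).round().tolist(),abs(e[:,1]).min().round())
print(s["position"][2],s["opening"])
E
python3 tip.py
```

```text
7.6333 tcp [68.1 12.8] 0.1037 yaw rel 0.18 [ 0.0034411  -0.05531826  0.81245834]
wrist drive 0.9 [2.1 5.6] [96.7 70.2] ang -10.9
-45 211 [[-2.0, -33.0, -45.0], [11.0, 32.0, -42.0]] 24.0
-42 172 [[-3.0, -32.0, -42.0], [11.0, 33.0, -39.0]] 24.0
-39 174 [[-6.0, -32.0, -39.0], [11.0, 32.0, -36.0]] 24.0
-36 152 [[-7.0, -32.0, -36.0], [11.0, 32.0, -33.0]] 24.0
-33 160 [[-8.0, -33.0, -33.0], [11.0, 32.0, -30.0]] 24.0
-30 152 [[-9.0, -32.0, -30.0], [11.0, 32.0, -27.0]] 24.0
-27 140 [[-9.0, -33.0, -27.0], [11.0, 32.0, -24.0]] 24.0
-24 136 [[-9.0, -32.0, -24.0], [11.0, 32.0, -21.0]] 24.0
-21 61 [[-9.0, -31.0, -21.0], [11.0, 33.0, -19.0]] 24.0
0.10374733992383726 0.583722266213166
```

The tips still end about 19 mm behind the reported TCP, so I'll descend by that much more, shifted 6 mm to the left to keep clear of the canister.

Request:
{"name": "move_arm", "arguments": {"increments": [{"xyz":[0,-3,14],"roll":0,"grip":55},{"xyz":[0,-3,12],"roll":0,"grip":55},{"xyz":[0,0,10],"roll":0,"grip":55},{"xyz":[0,0,6],"roll":0,"grip":55},{"xyz":[0,0,3],"roll":0,"grip":55}]}}

```text
time_s: 8.25
position: [0.611, -0.1831, 0.0575]
tcp_rot: [[0.993, -0.117, -0.003], [-0.117, -0.993, 0.001], [-0.003, -0.001, -1.0]]
force: [1.0, -0.3, -0.5]
opening: 0.555
grasp_force: 0.0
```

Request:
{"name": "move_arm", "arguments": {"increments": [{"xyz":[0,0,3],"roll":0,"grip":55},{"xyz":[0,0,3],"roll":0,"grip":55},{"xyz":[0,0,2],"roll":0,"grip":55},{"xyz":[0,0,1],"roll":0,"grip":55},{"xyz":[0,0,0],"roll":0,"grip":55}]}}

```text
time_s: 8.67
position: [0.6121, -0.1837, 0.0502]
tcp_rot: [[0.993, -0.117, 0.0], [-0.117, -0.993, -0.0], [0.0, 0.0, -1.0]]
force: [-0.1, -0.3, 0.6]
opening: 0.55
grasp_force: 0.0
```

```bash
python3 tip.py
```

```text
8.6667 tcp [69.5 18.4] 0.0502 yaw rel 0.18 [-0.08264308 -0.32001549  0.58519893]
wrist drive 0.93 [24.5 18.3] [83.  22.5] ang -0.1
-45 217 [[-2.0, -33.0, -45.0], [11.0, 32.0, -42.0]] 24.0
-42 173 [[-3.0, -33.0, -42.0], [11.0, 32.0, -39.0]] 24.0
-39 160 [[-5.0, -33.0, -39.0], [11.0, 32.0, -36.0]] 24.0
-36 168 [[-7.0, -32.0, -36.0], [11.0, 32.0, -33.0]] 24.0
-33 160 [[-8.0, -32.0, -33.0], [11.0, 32.0, -30.0]] 24.0
-30 152 [[-9.0, -32.0, -30.0], [11.0, 32.0, -27.0]] 24.0
-27 142 [[-7.0, -32.0, -27.0], [11.0, 32.0, -24.0]] 24.0
-24 139 [[-9.0, -32.0, -24.0], [11.0, 32.0, -21.0]] 24.0
-21 73 [[-9.0, -31.0, -21.0], [11.0, 31.0, -19.0]] 24.0
-9 13 [[-13.0, -56.0, -9.0], [4.0, 25.0, -8.0]] 25.0
0.05017624168017412 0.5502225153021756
```

Free at z = 0.050, which confirms the offset. I'll lower 3 mm more and push.

Request:
{"name": "move_arm", "arguments": {"increments": [{"xyz":[0,0,2],"roll":0,"grip":55},{"xyz":[-2,0,1],"roll":0,"grip":55},{"xyz":[-4,0,0],"roll":0,"grip":55},{"xyz":[-5,0,0],"roll":0,"grip":55},{"xyz":[-5,0,0],"roll":0,"grip":55}]}}

```text
time_s: 9.28
position: [0.5958, -0.1815, 0.0471]
tcp_rot: [[0.993, -0.117, 0.0], [-0.117, -0.993, 0.0], [0.0, -0.0, -1.0]]
force: [1.0, 0.7, 0.7]
opening: 0.552
grasp_force: 0.4
```

Request:
{"name": "move_arm", "arguments": {"increments": [{"xyz":[-5,0,0],"roll":0,"grip":55},{"xyz":[-5,0,0],"roll":0,"grip":55},{"xyz":[-5,0,0],"roll":0,"grip":55},{"xyz":[-4,0,0],"roll":0,"grip":55},{"xyz":[-2,0,0],"roll":0,"grip":55}]}}

```text
time_s: 9.7
position: [0.5747, -0.1793, 0.0472]
tcp_rot: [[0.993, -0.117, -0.0], [-0.117, -0.993, -0.0], [-0.0, 0.0, -1.0]]
force: [1.6, 0.7, -0.9]
opening: 0.547
grasp_force: 0.4
```

```bash
python3 -c "
from h import *
look(('side','scene'))"
```

```text
9.7 tcp [31.8 18.3] 0.0472 yaw rel 0.18 [ 1.57133673  0.65445967 -0.87662925]
side film_can 0.91 [  21.4 -109.9] [31.  33.8] ang -65.0
scene drive 0.98 [-13.1   3.6] [112.8  78.3] ang 1.6
scene film_can 0.48 [  22.7 -107.6] [34.5 29.3] ang -51.2
```

The drive moved and squared up (centre at -13, angle about 0). I'll keep pushing.

Request:
{"name": "move_arm", "arguments": {"increments": [{"xyz":[-3,0,0],"roll":0,"grip":55},{"xyz":[-5,0,0],"roll":0,"grip":55},{"xyz":[-5,0,0],"roll":0,"grip":55},{"xyz":[-5,0,0],"roll":0,"grip":55},{"xyz":[-5,0,0],"roll":0,"grip":55}]}}

```text
time_s: 10.42
position: [0.5519, -0.1765, 0.0472]
tcp_rot: [[0.993, -0.117, 0.0], [-0.117, -0.993, -0.0], [0.0, 0.0, -1.0]]
force: [0.3, -0.6, -0.8]
opening: 0.548
grasp_force: 0.6
```

Request:
{"name": "move_arm", "arguments": {"increments": [{"xyz":[-5,0,0],"roll":0,"grip":55},{"xyz":[-5,0,0],"roll":0,"grip":55},{"xyz":[-5,0,0],"roll":0,"grip":55},{"xyz":[-5,0,0],"roll":0,"grip":55},{"xyz":[-5,0,0],"roll":0,"grip":55}]}}

```text
time_s: 10.83
position: [0.5272, -0.1736, 0.0472]
tcp_rot: [[0.993, -0.117, 0.0], [-0.117, -0.993, -0.0], [0.0, 0.0, -1.0]]
force: [1.8, -0.5, -1.1]
opening: 0.547
grasp_force: 0.6
```

Request:
{"name": "move_arm", "arguments": {"increments": [{"xyz":[-4,0,0],"roll":0,"grip":55},{"xyz":[-3,0,0],"roll":0,"grip":55},{"xyz":[-2,0,0],"roll":0,"grip":55},{"xyz":[-1,0,0],"roll":0,"grip":55},{"xyz":[0,0,0],"roll":0,"grip":55}]}}

```text
time_s: 11.25
position: [0.5174, -0.1724, 0.0472]
tcp_rot: [[0.993, -0.117, -0.0], [-0.117, -0.993, 0.0], [-0.0, -0.0, -1.0]]
force: [1.0, 0.3, -0.1]
opening: 0.55
grasp_force: 0.2
```

```bash
python3 -c "
from h import *
look(('side','scene','wrist'))"; ls pics|tail -8
```

```text
11.25 tcp [-25.9  18.2] 0.0472 yaw rel 0.18 [ 0.99027561  0.31966082 -0.08058741]
side drive 0.62 [-73.1   0.3] [108.7  69.4] ang 1.1
side film_can 0.59 [  22.  -109.7] [32.  33.9] ang -26.1
scene drive 0.6 [-70.3   3.1] [111.2  76.1] ang -1.2
scene film_can 0.72 [  23.5 -108.3] [33.8 36.9] ang 4.1
wrist drive 0.82 [-57.3  13.2] [91.5 44.4] ang 0.4
wrist film_can 0.96 [ 18.9 -92.1] [24.4  6.1] ang -78.7
side_9.7.png
wrist2.png
wrist_11.2.png
wrist_3.4.png
wrist_4.9.png
wrist_6.5.png
wrist_7.6.png
wrist_8.7.png
```

Request:
{"name": "move_arm", "arguments": {"increments": [{"xyz":[-2,0,0],"roll":0,"grip":55},{"xyz":[-2.5,0,0],"roll":0,"grip":55},{"xyz":[-2,0,0],"roll":0,"grip":55},{"xyz":[-1,0,0],"roll":0,"grip":55},{"xyz":[0,0,0],"roll":0,"grip":55}]}}

```text
time_s: 12.12
position: [0.5098, -0.1715, 0.0472]
tcp_rot: [[0.993, -0.117, -0.0], [-0.117, -0.993, 0.0], [-0.0, -0.0, -1.0]]
force: [0.6, -0.6, 0.0]
opening: 0.551
grasp_force: 0.1
```

Request:
{"name": "move_arm", "arguments": {"increments": [{"xyz":[4,0,0],"roll":0,"grip":55},{"xyz":[8,0,0],"roll":0,"grip":55},{"xyz":[8,0,-3],"roll":0,"grip":55},{"xyz":[5,0,-15],"roll":0,"grip":55},{"xyz":[0,0,-30],"roll":0,"grip":55}]}}

```text
time_s: 12.53
position: [0.535, -0.174, 0.0932]
tcp_rot: [[0.993, -0.117, -0.004], [-0.117, -0.993, 0.003], [-0.005, -0.002, -1.0]]
force: [0.4, 0.7, -0.2]
opening: 0.553
grasp_force: 0.0
```

Request:
{"name": "move_arm", "arguments": {"increments": [{"xyz":[0,0,-30],"roll":0,"grip":55},{"xyz":[-30,0,-30],"roll":0,"grip":55},{"xyz":[-35,0,-15],"roll":0,"grip":55},{"xyz":[-35,0,0],"roll":0,"grip":55},{"xyz":[-20,0,0],"roll":0,"grip":55}]}}

```text
time_s: 12.95
position: [0.4143, -0.1596, 0.171]
tcp_rot: [[0.993, -0.116, -0.0], [-0.116, -0.993, -0.0], [-0.0, 0.0, -1.0]]
force: [-1.1, 0.5, -0.2]
opening: 0.551
grasp_force: 0.0
```

Request:
{"name": "move_arm", "arguments": {"increments": [{"xyz":[0,0,0],"roll":0,"grip":55},{"xyz":[0,0,0],"roll":0,"grip":55},{"xyz":[0,0,0],"roll":0,"grip":55}]}}

```text
time_s: 13.2
position: [0.4183, -0.1616, 0.1702]
tcp_rot: [[0.993, -0.117, 0.003], [-0.117, -0.993, -0.002], [0.003, 0.001, -1.0]]
force: [0.9, -0.9, 0.4]
opening: 0.551
grasp_force: 0.0
```

```bash
python3 - <<'E'
from h import *
look(('side','wrist'))
s=bot.read_state();im,d=bot.capture("wrist");cv2.imwrite("pics/fin.png",im[:,:,::-1])
t=bot.trace("riser","wrist")
if t:
    P=pts("wrist",t[0]["mask"],d,s);r=rect(P[abs(P[:,2]-.06)<.006]);print(r)
E
```

```text
13.2 tcp [-125.5   17.1] 0.1702 yaw rel 0.18 [ 0.89415621 -0.89442378  0.35463764]
side drive 0.95 [-80.1   1. ] [110.9  70.2] ang 0.2
side drive 0.37 [-36.2 -20.4] [ 45.6 187.5] ang -62.3
side film_can 0.79 [  22.5 -109.1] [33.7 32.3] ang -80.0
wrist drive 0.69 [-79.8   3.5] [111.4  69.8] ang 0.3
((514.2468872070312, -190.81591796875), (260.4068908691406, 136.73876953125), 83.31732940673828)
```

View pics/fin.png

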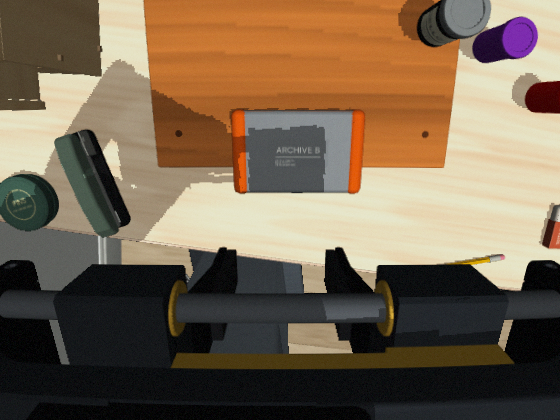

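The drive (297,152) overhangs the riser's front edge (row 167). The measured overhang is about 21 mm and the angle about 0.3°. The canister is upright where it was, and the stapler and tin look undisturbed. Handing in.

```bash
python3 -c "
from rig import bot
print(bot.hand_in())"
```

```text
the job is handed in; nothing more can be done
None
```

I handed the job in: by the last camera measurement, before hand-in, the drive's front long side sticks out about 21 mm past the riser's front edge, parallel within about 0.3°, and the canister has not moved; the hand-in returned no verdict.

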